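# Put the tape roller away in the stay-lid desk box

## Task

Raise the lid of the bamboo box and lock its folding stay by pushing the red-knobbed knee past straight against its stop, so that the lid stands open on its own. Put the grey correction-tape roller into the box, then break the stay's knee and lower the lid until it is fully shut, without letting it drop or slam. Leave the saucer, the pencil cup and the ink jar where they are.

Things in the scene. Friction and masses are not known exactly. Their poses are not given: they have to be found in the camera images.
- chest: Bamboo desk box, heavy and fixed to the desk: 160 (x) x 220 (y) x 75 high (z, without lid), walls and floor 8 thick. Origin: centre of its underside on the desk. Its -x side is the front (handle side), the lid's hinge is along the top of its +x (back) side, the folding stay is on the outside of its -y side.
- chest_floor (a point): Centre of the box's inner floor, 8 above the desk (inner space 144 x 204, 67 deep).
- lid (a joint): Lid angle, rad: 0 = shut, positive = raised. Bamboo panel 10 thick, about 0.3 kg, hinged at its back edge. It rises at most to about 1.36, where the stay is straight; do not force it beyond. Let go with the stay unlocked it drops by its own weight, except close to straight (knee joint above about 2.0), where the knee's friction holds it up.
- lid_hinge (a point): Middle of the hinge line (x = +80, z = +75 in the box's frame); the line runs along the box's y.
- lid_handle (a point): Middle of the lid's steel handle bar: round, 12 thick, 110 long, parallel to the hinge, carried 37 in front of the lid's edge on a thin post at each end (29 free between bar and lid edge). With the lid shut this point is 197 in front of the hinge line and 5 above it; it circles about the hinge with the lid.
- stay_knee (a joint): Knee of the stay, rad: 0 = folded (lid shut), 2.65 = straight, 2.81 = at its stop past straight. Above 2.73 it is locked: the lid's weight keeps it there. It has stiff friction (2 to 4 N at the knob). From locked, pushing the knob 30 to 40 mm towards the box's front and up breaks it (to about 2.0) while the lid still stands.
- stay_knob (a point): Grip point of the red knob: round bar 16 thick, 85 long, parallel to the box's y, sticking out to -y from the knee; the point is 81 out from the box's wall and 18 from the free end. It circles about the stay's foot. Lid up: it locks by moving to the box's back (+x) and down, breaks by moving to the front (-x) and up. Lid shut: it is folded past dead centre and cannot raise the lid.
- stay_foot (a point): Lower pivot of the stay on the outside of the box's -y wall (box frame x = -20, z = +40). The lower bar from here to the knee is 85 long, the upper bar from the knee to the lid is 74 long and is pinned to the lid's edge 100 from the hinge.
- roller_center (a point): Centre of the grey plastic correction-tape roller, half-way up: it lies flat, 90 long (its x, narrow nose with white tape at +x), 22 high; main body 36 wide (y) from 43 behind to 19 ahead of this point. 50 g, loose, on the desk.
- saucer: White ceramic saucer, 130 across, 18 high. Origin: centre of its underside. Leave alone.
- pencil_cup: Blue ceramic pencil cup, 72 across, 90 high. Origin: centre of its underside. Leave alone.
- ink_jar: Amber ink jar, 52 across, 65 high. Origin: centre of its underside. Leave alone.
Things that resemble listed ones, but are neither listed nor needed, are in the scene too. Of the things like the part that bears roller_center, leave any that is blue; of the rest the smaller one is meant.

How it is judged:
By the outcome, as a careful person would: the job done as asked, in the order asked, and still so for the second after the job is handed in, with the robot touching nothing.
It also fails if it takes over 72 s, if anything falls off the work surface, if the arm or the gripper's body presses on something with over 40 N, if the wrist force passes 120 N, or if a joint passes its speed limit or range.

## Robot

A 6-joint arm with a two-finger parallel gripper is mounted at the origin on the work surface. World frame = base frame: x ahead of the robot, y to its left, z up, the work surface at z = 0. Lengths are in m, angles in degrees, forces in N, time in s.
With the tool pointing down it reaches from about 0.35 to 0.875 m from the base axis. Payload 4.2 kg.
Tool frame: the origin (TCP) lies between the finger pads; the fingertips stand 25 mm ahead of it and the grasp point (between the pads) lies 6 mm ahead of it (r.tips_ahead is the distance from the TCP to the fingertips, in m); z points along the fingers, y is the direction in which the jaws open and shut (so a half turn about z gives the same grasp; the last joint's range is limited). The gripper opens to 87 mm and grips with 3 to 60 N. Pads are 19 mm wide; open, the fingers measure 117 mm over their backs; the gripper's body (75 mm by 190 mm) begins 51 mm behind the grasp point.
Start: joints at [83.171, 22.042, 0.453, 0, -68.411, -14.817], TCP at [0.231, 0.581, 0.248] pointing down, gripper open.
Joint ranges: [-179.83, 179.83], [-69.29, 118.12], [-61.27, 80.66], [-181.25, 117.63], [-171.15, -9.14], [-177.46, 177.46]. Speed limits (degrees/s): [159.86, 159.86, 180, 180, 180, 180].

## Interface

Orientations are given as a 3x3 rotation matrix whose columns are the frame's x, y, z axes.
In Python, from station import r, vision, finish_job gives the robot as it stands.
- The arm moves only by the shell command python3 -m jog 'ROWS'. ROWS is a JSON object of lists of equal length, an entry for each row: "rot": the turn, a rotation vector about the world's x, y, z in degrees, a list of three; "delta_pos": the shift along the world's x, y, z in mm, a list of three; "grip": the opening in per cent of the stroke, from 0 (shut) to 100 (fully open). A call has 1 to 10 rows; each row shifts and turns the commanded pose from where the row before left it; what a row does not reach is not made up. A row lasts 1/12 s, in which the tool goes at most 41.7 mm and 7.16 degrees, less where a joint would pass 70% of its speed; a pose out of reach is approached as far as the arm can. A call with a gripper value outside its range is refused whole. The fingers move at their own pace and stop on an object; the grip force is fixed at half the most. Time passes only in rows, so rows that do not move let the fingers close. It gives the time, the measured TCP pose, the force and the opening at its end, in the units of the state.
- r.sense(): the state, without advancing time (a new reading comes with each control period).
- vision.capture(name): name is "scene" or "top"; returns a dict with "frame" (480x640x3 uint8, red, green, blue), "K" (3x3 intrinsics, pixels), "k1" (the pictures are not rectified: a ray, as slopes to the right and down, at radius r is drawn at 1 + k1 r^2 times it, then the intrinsics apply), "xyz" and "orientation" of the camera in the world. Camera axes: x right, y up, looking along -z (the intrinsics and any distortion apply to the point x, -y, -z); pixel columns grow to the right and rows downward; lengths in m; the calibration is good to about 2 mm. A picture is of the moment at which its call begins. There is no depth.
- finish_job(): hands the job in, once; it reports no verdict.
The state is a dict: "time_s": time; "joints": joint angles; "joint_velocities": joint speeds; "effort": joint torques, N m; "tcp_pos": TCP position; "ee_rot": TCP orientation; "wrist_force": force on the tool from outside, world axes, zero at the start; "moment": the same for the moment, N m; "gripper_width": opening from 0.0 (shut) to 1.0 (fully open).
Only numpy, scipy, OpenCV 4.12 (cv2) and the standard library are available. Lean on these libraries where they do the work, as an engineer would, in place of code of your own. Each camera call takes 0.05 s, during which the arm holds its last target. There are 200 camera calls.

## Working session

There is one attempt and no reset: what is moved stays moved. The work goes in short steps, Python scripts to look and compute and a shell command to move; the robot and the scene stay as the last step left them, time stands still between calls to the robot, and variables do not carry over. Pictures are saved under pics/ and viewed, about 8 in all and at most 12, crops included, and the job is handed in when it is done.

```bash
ls; mkdir -p pics; python3 - <<'E'
from station import r, vision
import cv2,numpy as np
for n in("scene","top"):
    c=vision.capture(n); cv2.imwrite(f"pics/{n}0.png",c["frame"][:,:,::-1]); print(n,c["K"],c["k1"],c["xyz"],c["orientation"])
s=r.sense();print(s)
E
```

```text
pics
scene [[569.63513276   0.         319.89304706]
 [  0.         569.63513276 243.32014624]
 [  0.           0.           1.        ]] 0.0001836521805152911 [0.87633305 0.54491748 1.00426598] [[-0.83553657 -0.45100686  0.31380163]
 [ 0.54927775 -0.67200263  0.4966955 ]
 [-0.01313756  0.58737151  0.8092108 ]]
top [[443.98535382   0.         319.52601959]
 [  0.         443.98535382 243.61171305]
 [  0.           0.           1.        ]] -0.11432610665347474 [ 0.31994297 -0.01733164  1.07916151] [[ 9.54171314e-03  9.80949566e-01 -1.94028102e-01]
 [-9.99953756e-01  9.59342080e-03 -6.73149476e-04]
 [ 1.20106754e-03  1.94025552e-01  9.80995740e-01]]
{'time_s': 0.1, 'joints': array([ 8.31698295e+01,  2.20837585e+01,  3.89013609e-01, -2.43476697e-02,
       -6.84115415e+01, -1.48176300e+01]), 'joint_velocities': array([-0.0033407 , -0.03847275,  0.21772047,  0.0475247 ,  0.04319466,
       -0.052351  ]), 'effort': array([ 1.23258571e-03, -3.91690743e+01,  1.87935555e+01,  4.23192054e+00,
        1.34764754e-02, -7.13417080e-05]), 'tcp_pos': array([0.23035823, 0.58047979, 0.24660842]), 'ee_rot': array([[ 9.29411248e-01, -3.69045195e-01, -6.12944007e-04],
       [-3.69045692e-01, -9.29409520e-01, -1.79485782e-03],
       [ 9.27076590e-05,  1.89436539e-03, -9.99998201e-01]]), 'wrist_force': array([0.06538598, 0.03953915, 0.20006976]), 'moment': array([-0.02820379, -0.03122992, -0.0182974 ]), 'gripper_width': 0.9996193811346002}
```

View pics/scene0.png

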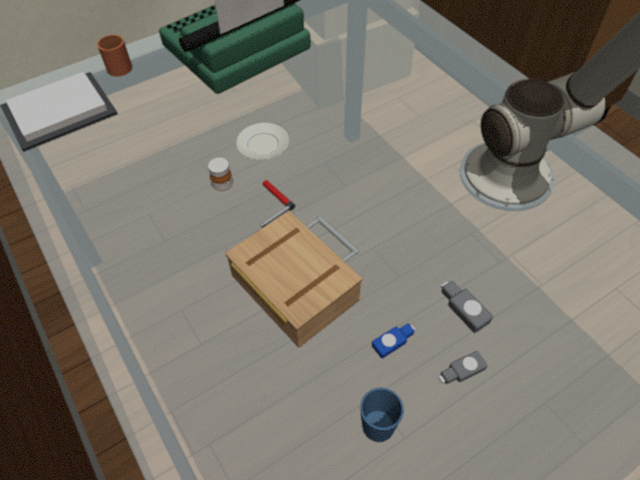

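View pics/top0.png

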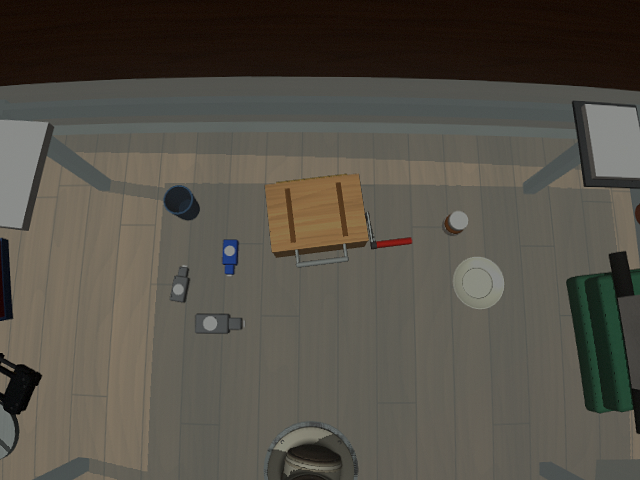

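The scene view shows the box around (295,275), its handle facing the robot at (330,240), the red knob at (278,193) and the small grey roller at (465,367). In the top view these are at (318,213), (320,262), (395,242) and (180,285). The blue roller, at (230,255) in top, is to be left, and so is the big grey one at (218,323).

```bash
cat > h.py <<'E'
import cv2,numpy as np
from station import r, vision
def ray(c,p):
    K=c["K"];q=np.array([(p[0]-K[0,2])/K[0,0],(p[1]-K[1,2])/K[1,1]]);u=q.copy()
    for _ in range(20):u=q/(1+c["k1"]*(u@u))
    d=np.array(c["orientation"])@np.array([u[0],-u[1],-1]);return np.array(c["xyz"]),d/np.linalg.norm(d)
def plane(c,p,z):
    o,d=ray(c,p);return o+d*(z-o[2])/d[2]
def tri(c1,p1,c2,p2):
    A=np.zeros((3,3));b=np.zeros(3);g=[]
    for c,p in((c1,p1),(c2,p2)):
        o,d=ray(c,p);M=np.eye(3)-np.outer(d,d);A+=M;b+=M@o
    x=np.linalg.solve(A,b)
    return x
def proj(c,X):
    v=np.array(c["orientation"]).T@(np.array(X)-np.array(c["xyz"]));u=np.array([v[0]/-v[2],-v[1]/-v[2]]);u=u*(1+c["k1"]*(u@u))
    return np.array([c["K"][0,0]*u[0]+c["K"][0,2],c["K"][1,1]*u[1]+c["K"][1,2]])
def blobs(m,amin=30):
    cs,_=cv2.findContours(m.astype(np.uint8),cv2.RETR_EXTERNAL,cv2.CHAIN_APPROX_NONE)
    return [k for k in cs if cv2.contourArea(k)>amin]
E
python3 - <<'E'
from h import *
np.set_printoptions(precision=4,suppress=True)
C={n:vision.capture(n) for n in("scene","top")}
for n,c in C.items():
    f=c["frame"];hsv=cv2.cvtColor(f,cv2.COLOR_RGB2HSV);H,S,V=[hsv[:,:,i].astype(int) for i in range(3)]
    red=((H<8)|(H>172))&(S>150)&(V>90)
    for k in blobs(red):
        b=cv2.minAreaRect(k);print(n,"red",b,cv2.boxPoints(b).tolist() )
    lid=(H>8)&(H<25)&(S>95)&(V>(140 if n=="scene" else 90))
    for k in blobs(cv2.morphologyEx(lid.astype(np.uint8),cv2.MORPH_CLOSE,np.ones((9,9))),1000):
        a=cv2.approxPolyDP(cv2.convexHull(k),4,True).reshape(-1,2);print(n,"lid",cv2.contourArea(k),a.tolist())
    g=f[:,:,:].astype(int);x0,x1,y0,y1=(425,505,340,395) if n=="scene" else (160,200,255,310)
    sub=f[y0:y1,x0:x1];
    dark=(V<115)&(S<60) 
    m=np.zeros_like(dark);m[y0:y1,x0:x1]=dark[y0:y1,x0:x1]
    for k in blobs(m):print(n,"roller",cv2.minAreaRect(k))
a=C["scene"]["frame"][170:400,220:520];b=C["top"]["frame"][160:320,160:430]
a=cv2.resize(a,None,fx=2,fy=2,interpolation=2);cv2.imwrite("pics/a.png",a[:,:,::-1])
b=cv2.resize(b,None,fx=2.96,fy=2.96,interpolation=2);cv2.imwrite("pics/b.png",b[:,:,::-1])
E
```

```text
scene red ((275.30169677734375, 191.7482147216797), (31.191692352294922, 5.848442077636719), 43.02506637573242) [[261.905029296875, 183.24465942382812], [265.8955078125, 178.9691162109375], [288.6983642578125, 200.25177001953125], [284.7078857421875, 204.52731323242188]]
scene lid 7981.5 [[288, 212], [360, 278], [297, 328], [226, 254]]
scene roller ((462.50006103515625, 368.5), (21.913463592529297, 45.16857147216797), 63.43495178222656)
top red ((393.9317321777344, 241.91981506347656), (5.666800498962402, 34.58501052856445), 83.2901611328125) [[376.4266052246094, 241.1262969970703], [410.7747497558594, 237.08534240722656], [411.4368591308594, 242.7133331298828], [377.0887145996094, 246.75428771972656]]
top lid 6468.0 [[358, 174], [368, 240], [272, 251], [265, 185]]
top roller ((179.5, 282.0), (54.0, 39.0), 90.0)
```

View pics/b.png

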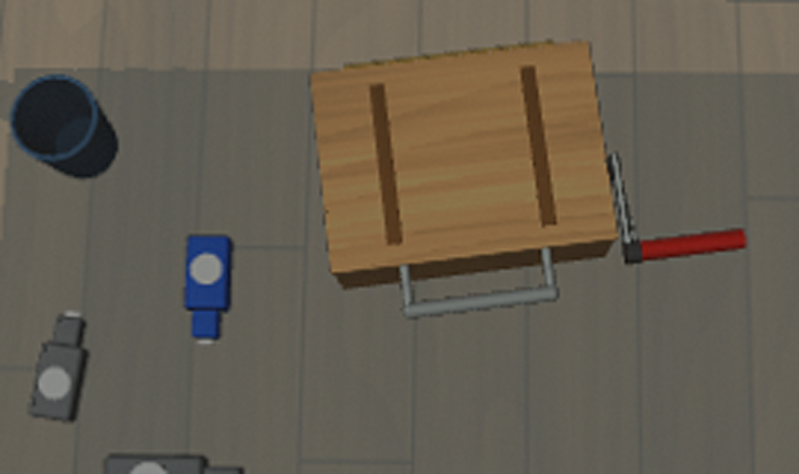

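View pics/a.png

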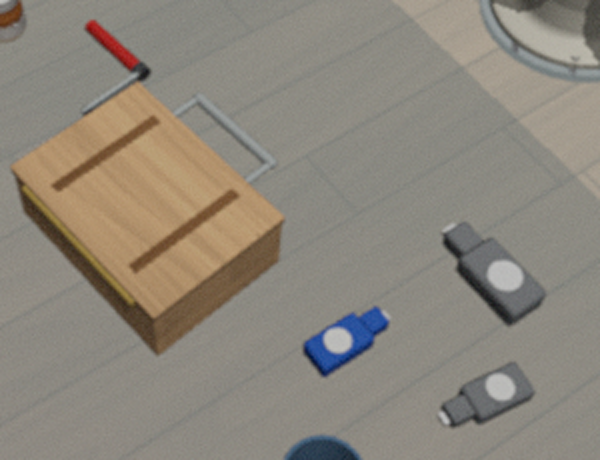

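The crops sharpen the corners. In crop b the handle ends are at (407,310) and (555,293), and the roller's body corners at (48,340), (87,347), (74,420) and (30,414). In crop a the handle ends are at (199,98) and (271,162).

```bash
python3 - <<'E'
from h import *
np.set_printoptions(precision=4,suppress=True)
C={n:vision.capture(n) for n in("scene","top")};S,T=C["scene"],C["top"]
t=lambda x,y:(x/2.96+160-.3,y/2.96+160-.3)
s=lambda x,y:(x/2+220-.25,y/2+170-.25)
P=np.array([plane(T,t(*p),.085)[:2] for p in((312,73),(588,43),(617,239),(333,272))])
Q=np.array([plane(S,s(*p),.085)[:2] for p in((157,320),(14,170),(136,84),(282,216))])
for n,A in(("top",P),("scene",Q)):
    print(n,A.tolist(),"c",A.mean(0)); print(np.linalg.norm(A-np.roll(A,-1,0),axis=1))
    ex=(A[0]+A[1]-A[2]-A[3]);print("yaw",np.degrees(np.arctan2(ex[1],ex[0])), "from y edges",np.degrees(np.arctan2(*( -(A[0]+A[3]-A[1]-A[2])*[1,-1]))))
print("handle tri",tri(S,s(271,162),T,t(407,310)),tri(S,s(199,98),T,t(555,293)))
print("handle pl", [plane(T,t(*p),.08) for p in((407,310),(555,293))],[plane(S,s(*p),.08) for p in((271,162),(199,98))])
print("knob tri free",tri(S,s(91,25),T,t(744,238)),"base",tri(S,s(140,70),T,t(636,252)))
print("disc",plane(T,t(55,383),.022),plane(S,s(501,387),.022))
print("nose",plane(T,t(71,314),.01),plane(S,s(444,416),.01))
print("body top",[plane(T,t(*p),.022)[:2] for p in((48,340),(87,347),(74,420),(30,414))])
for nm,p in (("cup",(180,200)),("blue",(230,250)),("big",(212,323)),("saucer",(478,283)),("jar",(456,222))):print(nm,plane(T,p,.03))
E
```

```text
top [[0.6574439934407786, 0.11276395435356039], [0.6847126391761109, -0.10685046743519266], [0.5250571559451196, -0.127876996964323], [0.496997408632653, 0.0909401132252097]] c [ 0.5911 -0.0078]
[0.2213 0.161  0.2206 0.1619]
yaw 7.624555148595461 from y edges 7.192489144954966
scene [[0.6576075572703479, 0.11939233903817553], [0.6875833636838695, -0.09837982235100118], [0.5308010299080819, -0.12438651352451846], [0.49970357527233333, 0.09196525488101953]] c [ 0.5939 -0.0029]
[0.2198 0.1589 0.2186 0.1603]
yaw 9.636914546239568 from y edges 8.007910440765876
handle tri [0.4694 0.033  0.0807] [ 0.4832 -0.0797  0.0753]
handle pl [array([0.4688, 0.0337, 0.08  ]), array([ 0.4831, -0.0801,  0.08  ])] [array([0.4697, 0.0319, 0.08  ]), array([ 0.4845, -0.0757,  0.08  ])]
knob tri free [ 0.5271 -0.2272  0.0799] base [ 0.5156 -0.1428  0.0795]
disc [0.414  0.3226 0.022 ] [0.4154 0.3244 0.022 ]
nose [0.4726 0.3166 0.01  ] [0.4725 0.3142 0.01  ]
body top [array([0.4492, 0.3308]), array([0.4439, 0.2978]), array([0.3843, 0.305 ]), array([0.3885, 0.3418])]
cup [0.6347 0.3315 0.03  ]
blue [0.5096 0.1992 0.03  ]
big [0.3348 0.2342 0.03  ]
saucer [ 0.4346 -0.3988  0.03  ]
jar [ 0.585 -0.352  0.03 ]
```

```bash
python3 - <<'E'
import numpy as np
from scipy.optimize import brentq
O=np.array([.592,-.0065]);y=np.radians(7.6);ex=np.array([np.cos(y),np.sin(y)])
h=5.9
pin=lambda t:np.array([80-100*np.cos(t)+h*np.sin(t),75+100*np.sin(t)+h*np.cos(t)])
F=np.array([-20,40.])
for t in [0,.2,.4,.6,.8,1.,1.1,1.15,1.2,1.25,1.28,1.3,1.32,1.34,1.35,1.36]:
    D=pin(t)-F;d=min(np.hypot(*D),159);i=np.arccos((85**2+74**2-d*d)/(2*85*74));a=np.arccos((85**2+d*d-74**2)/(2*85*d))
    b=np.arctan2(D[1],D[0])
    K=F+85*np.array([np.cos(b+a),np.sin(b+a)]);L=F+85*np.array([np.cos(b-a),np.sin(b-a)])
    c,s=np.cos(t),np.sin(t)
    hd=np.array([197*(1-c)+5*s,197*s-5*(1-c)])
    print(f"t{t:.2f} d{d:.1f} q{i-.49:.2f} past{2*np.pi-i-.49:.2f} knee{K.round(1)} past{L.round(1)} handle dxb,dz {hd.round(1)} world dx,dy {(hd[0]*ex).round(1)}")
E
python3 -m jog '{"delta_pos":[[13.7,-33.5,-2.6],[13.7,-33.5,-2.6],[13.7,-33.5,-2.6],[13.7,-33.5,-2.6],[13.7,-33.5,-2.6],[13.7,-33.5,-2.6],[13.7,-33.5,-2.6],[13.7,-33.5,-2.6],[13.7,-33.5,-2.6],[13.7,-33.5,-2.6]],"rot":[[0,0,-6],[0,0,-6],[0,0,-6],[0,0,-6],[0,0,-6],[0,0,-6],[0,0,-6],[0,0,-6],[0,0,-6],[0,0,-6.7]],"grip":[32,32,32,32,32,32,32,32,32,32]}'
```

```text
t0.00 d40.9 q0.01 past5.29 knee[-94.   81.8] past[54.  81.8] handle dxb,dz [0. 0.] world dx,dy [0. 0.]
t0.20 d60.7 q0.28 past5.02 knee[-89.8  88.5] past[54.5 80.9] handle dxb,dz [ 4.9 39. ] world dx,dy [4.9 0.7]
t0.40 d80.0 q0.56 past4.75 knee[-81.   99.2] past[54.  81.9] handle dxb,dz [17.5 76.3] world dx,dy [17.3  2.3]
t0.60 d98.6 q0.84 past4.46 knee[-68.3 109.9] past[52.9 83.8] handle dxb,dz [ 37.2 110.4] world dx,dy [36.9  4.9]
t0.80 d116.1 q1.14 past4.16 knee[-52.1 118.7] past[51.1 86.5] handle dxb,dz [ 63.3 139.8] world dx,dy [62.8  8.4]
t1.00 d132.5 q1.48 past3.83 knee[-32.4 124.1] past[48.4 90.4] handle dxb,dz [ 94.8 163.5] world dx,dy [93.9 12.5]
t1.10 d140.2 q1.67 past3.64 knee[-21.2 125. ] past[46.4 93.1] handle dxb,dz [112.1 172.8] world dx,dy [111.1  14.8]
t1.15 d144.0 q1.77 past3.53 knee[-15.1 124.9] past[45.1 94.7] handle dxb,dz [121.1 176.9] world dx,dy [120.  16.]
t1.20 d147.6 q1.89 past3.42 knee[ -8.6 124.2] past[43.4 96.6] handle dxb,dz [130.3 180.4] world dx,dy [129.1  17.2]
t1.25 d151.1 q2.02 past3.28 knee[ -1.6 123. ] past[41.3 98.9] handle dxb,dz [139.6 183.5] 
[... 211 characters left out ...]
dle dxb,dz [149.1 186.2] world dx,dy [147.8  19.7]
t1.32 d156.0 q2.26 past3.04 knee[ 10.2 119.5] past[ 36.6 103.5] handle dxb,dz [153.  187.1] world dx,dy [151.6  20.2]
t1.34 d157.3 q2.36 past2.95 knee[ 14.5 117.7] past[ 34.2 105.5] handle dxb,dz [156.8 187.9] world dx,dy [155.4  20.7]
t1.35 d158.0 q2.42 past2.88 knee[ 17.2 116.4] past[ 32.5 106.8] handle dxb,dz [158.7 188.3] world dx,dy [157.3  21. ]
t1.36 d158.6 q2.51 past2.79 knee[ 20.7 114.6] past[ 30.  108.7] handle dxb,dz [160.7 188.7] world dx,dy [159.3  21.2]
time_s: 1.13
tcp_pos: [0.3677, 0.2442, 0.2217]
ee_rot: [[0.128, -0.992, 0.0], [-0.992, -0.128, 0.001], [-0.001, -0.001, -1.0]]
wrist_force: [0.3, 0.8, -0.5]
gripper_width: 0.356
```

```bash
python3 -m jog '{"delta_pos":[[13.6,-33.4,-4],[13.6,-33.4,-4],[13.6,-33.4,-4],[13.6,-33.4,-4],[13.6,-33.4,-4],[13.6,-33.4,-4],[13.6,-33.4,-4],[13.6,-33.4,-4],[0,0,-28],[0,0,-20]],"rot":[[0,0,0],[0,0,0],[0,0,0],[0,0,0],[0,0,0],[0,0,0],[0,0,0],[0,0,0],[0,0,0],[0,0,0.3]],"grip":[32,32,32,32,32,32,32,32,32,32]}'
python3 - <<'E'
from h import *
a=vision.capture("scene")["frame"][90:330,200:520];b=vision.capture("top")["frame"][150:330,230:430]
a=cv2.resize(a,(560,420),interpolation=2);b=cv2.resize(b,(467,420),interpolation=2)[:,:240]
cv2.imwrite("pics/c.png",np.hstack([a,b])[:,:,::-1])
E
```

```text
time_s: 1.97
tcp_pos: [0.4768, -0.0233, 0.1407]
ee_rot: [[0.134, -0.991, 0.001], [-0.991, -0.134, 0.001], [-0.001, -0.001, -1.0]]
wrist_force: [-0.2, 0.1, -0.7]
gripper_width: 0.321
```

View pics/c.png

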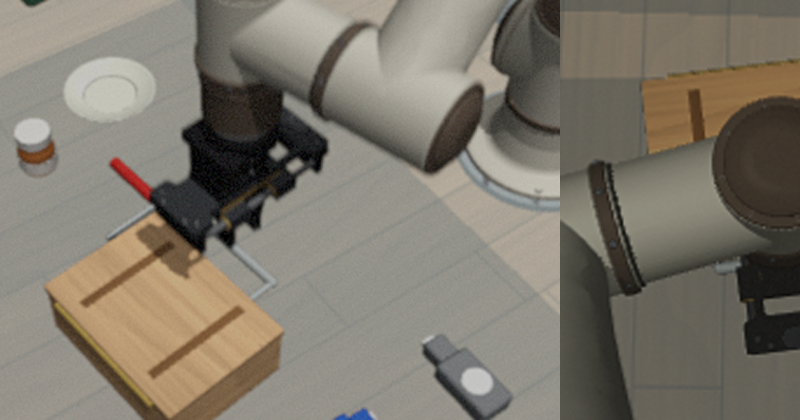

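The picture shows the gripper squarely above the middle of the handle, with one finger on each side of the bar (bar visible at about (255,275)). Next it goes down and grips.

```bash
python3 -m jog '{"delta_pos":[[0,0,-20],[0,0,-20],[0,0,-14],[0,0,0],[0,0,0],[0,0,0],[0,0,0]],"rot":[[0,0,0],[0,0,0],[0,0,0],[0,0,0],[0,0,0],[0,0,0],[0,0,0]],"grip":[32,32,32,0,0,0,0]}'
```

```text
time_s: 2.65
tcp_pos: [0.4757, -0.0211, 0.0888]
ee_rot: [[0.138, -0.99, -0.001], [-0.99, -0.138, 0.0], [-0.0, 0.001, -1.0]]
wrist_force: [-4.8, 1.2, 4.4]
gripper_width: 0.124
```

```bash
python3 -m jog '{"delta_pos":[[1.6,0.2,13],[1.6,0.2,13],[1.6,0.2,13],[4.1,0.5,12.4],[4.1,0.5,12.4],[4.1,0.5,12.4],[6.5,0.9,11.4],[6.5,0.9,11.4],[6.5,0.9,11.4]],"rot":[[0,0,0],[0,0,0],[0,0,0],[0,0,0],[0,0,0],[0,0,0],[0,0,0],[0,0,0],[0,0,0]],"grip":[0,0,0,0,0,0,0,0,0]}'
```

```text
time_s: 3.4
tcp_pos: [0.5098, -0.0166, 0.1982]
ee_rot: [[0.137, -0.99, -0.007], [-0.991, -0.137, 0.0], [-0.001, 0.007, -1.0]]
wrist_force: [-4.0, 2.6, -2.3]
gripper_width: 0.127
```

```bash
python3 -m jog '{"delta_pos":[[8.6,1.2,9.8],[8.6,1.2,9.8],[8.6,1.2,9.8],[10.4,1.4,7.9],[10.4,1.4,7.9],[10.4,1.4,7.9],[11.7,1.6,5.6],[11.7,1.6,5.6],[11.7,1.6,5.6]],"rot":[[0,0,0],[0,0,0],[0,0,0],[0,0,0],[0,0,0],[0,0,0],[0,0,0],[0,0,0],[0,0,0]],"grip":[0,0,0,0,0,0,0,0,0]}'
python3 -m jog '{"delta_pos":[[9.3,1.2,2.9],[9.3,1.2,2.9],[3.5,0.5,0.8],[0,0,0],[0,0,0]],"rot":[[0,0,0],[0,0,0],[0,0,0],[0,0,0],[0,0,0]],"grip":[0,0,0,0,0]}'
python3 - <<'E'
from h import *
np.set_printoptions(precision=4,suppress=True)
C={}
for n in("scene","top"):
    c=vision.capture(n);C[n]=c;f=c["frame"];hsv=cv2.cvtColor(f,cv2.COLOR_RGB2HSV);H,S,V=[hsv[:,:,i].astype(int) for i in range(3)]
    red=((H<8)|(H>172))&(S>150)&(V>90)
    for k in blobs(red):print(n,cv2.minAreaRect(k),cv2.boxPoints(cv2.minAreaRect(k)).round(1).tolist())
a=C["scene"]["frame"][70:340,180:500];b=C["top"]["frame"][130:330,240:440]
cv2.imwrite("pics/d.png",np.hstack([cv2.resize(a,(480,405)),cv2.resize(b,(320,405))])[:,:,::-1])
E
```

```text
time_s: 4.15
tcp_pos: [0.6041, -0.0042, 0.2714]
ee_rot: [[0.139, -0.99, 0.0], [-0.99, -0.139, -0.001], [0.001, -0.0, -1.0]]
wrist_force: [-3.3, 0.0, 4.5]
gripper_width: 0.124
time_s: 4.57
tcp_pos: [0.6275, -0.0012, 0.2778]
ee_rot: [[0.139, -0.99, 0.004], [-0.99, -0.139, -0.0], [0.001, -0.004, -1.0]]
wrist_force: [-2.0, 0.3, 5.8]
gripper_width: 0.128
```

View pics/d.png

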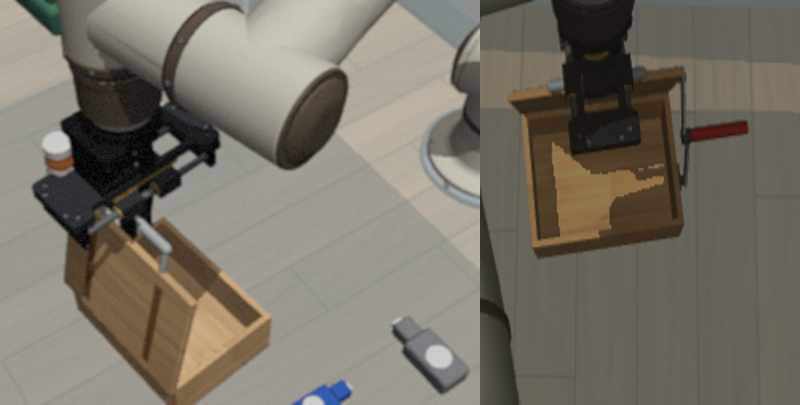

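The view shows the lid standing nearly vertical with the bar still gripped, and the stay almost straight, its knob at crop (690–747,132) in the top half. I'll release, rise and measure the knob.

```bash
python3 -m jog '{"delta_pos":[[0,0,0],[0,0,0],[0,0,0],[0,0,20],[0,0,35],[0,-30,5],[4,-38,0],[4,-38,0],[4,-38,0],[0,-38,0]],"rot":[[0,0,0],[0,0,0],[0,0,0],[0,0,0],[0,0,0],[0,0,0],[0,0,0],[0,0,0],[0,0,0],[0,0,0]],"grip":[32,32,32,32,40,50,50,50,50,50]}'
cat > knob.py <<'E'
from h import *
np.set_printoptions(precision=4,suppress=True)
C={};O=np.array([.592,-.0065]);y=np.radians(7.6);R=np.array([[np.cos(y),-np.sin(y)],[np.sin(y),np.cos(y)]])
for n in("scene","top"):
    c=vision.capture(n);C[n]=c;f=c["frame"];hsv=cv2.cvtColor(f,cv2.COLOR_RGB2HSV);H,S,V=[hsv[:,:,i].astype(int) for i in range(3)]
    red=((H<8)|(H>172))&(S>150)&(V>45);red[:,:200]=0;red[:,480:]=0
    print(n)
    for k in blobs(red,20):
        q=cv2.minAreaRect(k);b=cv2.boxPoints(q);e=[(b[i]+b[(i+1)%4])/2 for i in range(4)]
        e=sorted([(np.linalg.norm(b[i]-b[(i+1)%4]),i,e[i]) for i in range(4)],key=lambda t:t[0])[:2]
        print(q[0],q[1])
        for z in (.11,.12,.13):
          for _,_,p in e:
            X=plane(c,p,z);print(z,p,X,"box",R.T@(X[:2]-O))
E
python3 knob.py
```

```text
time_s: 5.5
tcp_pos: [0.6395, -0.1844, 0.334]
ee_rot: [[0.139, -0.99, 0.0], [-0.99, -0.139, 0.0], [-0.0, -0.0, -1.0]]
wrist_force: [1.6, 0.1, 0.1]
gripper_width: 0.494
scene
(224.75003051757812, 197.25003051757812) (7.071067810058594, 4.949747085571289)
0.11 [222.25 194.75] [ 0.6294 -0.2209  0.11  ] box [ 0.0087 -0.2174]
0.11 [227.25 199.75] [ 0.6271 -0.203   0.11  ] box [ 0.0088 -0.1994]
0.12 [222.25 194.75] [ 0.6321 -0.2123  0.12  ] box [ 0.0125 -0.2093]
0.12 [227.25 199.75] [ 0.6299 -0.1946  0.12  ] box [ 0.0127 -0.1915]
0.13 [222.25 194.75] [ 0.6349 -0.2038  0.13  ] box [ 0.0164 -0.2012]
0.13 [227.25 199.75] [ 0.6327 -0.1863  0.13  ] box [ 0.0165 -0.1836]
top
(388.9755859375, 194.28050231933594) (6.073734283447266, 34.78593826293945)
0.11 [406.2622 192.3598] [ 0.6333 -0.2143  0.11  ] box [ 0.0135 -0.2114]
0.11 [371.689  196.2012] [ 0.623  -0.1346  0.11  ] box [ 0.0138 -0.131 ]
0.12 [406.2622 192.3598] [ 0.6301 -0.2123  0.12  ] box [ 0.0105 -0.209 ]
0.12 [371.689  196.2012] [ 0.6199 -0.1333  0.12  ] box [ 0.0108 -0.1294]
0.13 [406.2622 192.3598] [ 0.6268 -0.2102  0.13  ] box [ 0.0076 -0.2065]
0.13 [371.689  196.2012] [ 0.6167 -0.1321  0.13  ] box [ 0.0079 -0.1278]
```

```bash
python3 -m jog '{"delta_pos":[[-6,-5,-35],[-5.5,-5,-35],[0,0,-35],[0,0,-35],[0,0,-35],[0,0,-20],[0,0,-14],[0,0,0],[0,0,0],[0,0,0]],"rot":[[0,0,0],[0,0,0],[0,0,0],[0,0,0],[0,0,0],[0,0,0],[0,0,0],[0,0,0],[0,0,0],[0,0,0]],"grip":[50,50,50,50,50,50,50,0,0,0]}'
python3 -m jog '{"delta_pos":[[0,0,0],[0,0,0]],"rot":[[0,0,0],[0,0,0]],"grip":[0,0]}'
```

```text
time_s: 6.43
tcp_pos: [0.6286, -0.1929, 0.1268]
ee_rot: [[0.139, -0.99, 0.002], [-0.99, -0.139, -0.001], [0.001, -0.002, -1.0]]
wrist_force: [-0.1, -0.3, 0.9]
gripper_width: 0.348
time_s: 6.6
tcp_pos: [0.6284, -0.193, 0.1271]
ee_rot: [[0.139, -0.99, 0.003], [-0.99, -0.139, -0.0], [0.001, -0.003, -1.0]]
wrist_force: [-0.7, -0.5, -0.6]
gripper_width: 0.207
```

```bash
python3 -m jog '{"delta_pos":[[0,0,0],[4,0.5,-2],[4,0.5,-2],[4,0.5,-2.2],[4,0.5,-2.4],[0,0,0]],"rot":[[0,0,0],[0,0,0],[0,0,0],[0,0,0],[0,0,0],[0,0,0]],"grip":[0,0,0,0,0,0]}'
python3 -m jog '{"delta_pos":[[3,0.4,-2],[3,0.4,-2],[0,0,0]],"rot":[[0,0,0],[0,0,0],[0,0,0]],"grip":[0,0,0]}'
```

```text
time_s: 7.1
tcp_pos: [0.6437, -0.191, 0.1172]
ee_rot: [[0.139, -0.99, -0.001], [-0.99, -0.139, -0.0], [0.0, 0.001, -1.0]]
wrist_force: [-2.0, 0.4, 4.7]
gripper_width: 0.174
time_s: 7.35
tcp_pos: [0.6479, -0.1904, 0.1138]
ee_rot: [[0.139, -0.99, -0.005], [-0.99, -0.139, -0.001], [-0.0, 0.005, -1.0]]
wrist_force: [-8.3, 0.4, 10.2]
gripper_width: 0.17
```

```bash
python3 -m jog '{"delta_pos":[[2,0.3,-1.5],[1.5,0.2,-1],[0,0,0]],"rot":[[0,0,0],[0,0,0],[0,0,0]],"grip":[0,0,0]}'
python3 -m jog '{"delta_pos":[[-2,-0.3,1.5],[0,0,0],[0,0,0],[0,0,0],[0,0,20],[0,0,40],[0,0,40],[0,0,40],[0,0,40],[0,0,30]],"rot":[[0,0,0],[0,0,0],[0,0,0],[0,0,0],[0,0,0],[0,0,0],[0,0,0],[0,0,0],[0,0,0],[0,0,0]],"grip":[0,40,40,40,45,45,50,50,50,50]}'
python3 knob.py | grep -v 0.12
python3 - <<'E'
from h import *
a=vision.capture("scene")["frame"][70:340,180:500];b=vision.capture("top")["frame"][130:330,240:440]
cv2.imwrite("pics/e.png",np.hstack([cv2.resize(a,(480,405)),cv2.resize(b,(320,405))])[:,:,::-1])
E
```

```text
time_s: 7.6
tcp_pos: [0.6489, -0.1903, 0.113]
ee_rot: [[0.139, -0.99, -0.01], [-0.99, -0.139, -0.001], [-0.001, 0.01, -1.0]]
wrist_force: [-15.7, 1.8, 19.2]
gripper_width: 0.173
time_s: 8.43
tcp_pos: [0.6527, -0.19, 0.3258]
ee_rot: [[0.139, -0.99, 0.007], [-0.99, -0.139, -0.001], [0.002, -0.007, -1.0]]
wrist_force: [1.8, -0.0, 1.3]
gripper_width: 0.496
scene
0.11 [215.8033 202.1639] [ 0.6497 -0.2104  0.11  ] box [ 0.0302 -0.2098]
0.11 [224.082  212.0983] [ 0.6478 -0.1775  0.11  ] box [ 0.0327 -0.1769]
0.13 [215.8033 202.1639] [ 0.6548 -0.1935  0.13  ] box [ 0.0375 -0.1937]
0.13 [224.082  212.0983] [ 0.6529 -0.1613  0.13  ] box [ 0.0399 -0.1615]
top
(386.8923645019531, 187.6384735107422) (5.953666687011719, 34.605690002441406)
0.11 [404.0616 185.4923] [ 0.6498 -0.2097  0.11  ] box [ 0.0304 -0.2091]
0.13 [404.0616 185.4923] [ 0.6429 -0.2058  0.13  ] box [ 0.0241 -0.2043]
```

View pics/e.png

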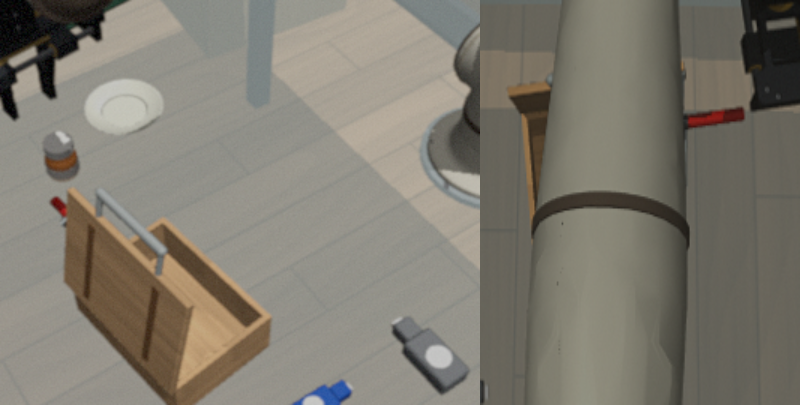

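The view shows the lid standing alone. The knob is at box x = 30 mm, which is the computed stop position, so the stay is locked. Next the roller.

```bash
python3 -m jog '{"delta_pos":[[-15.8,30,12],[-15.8,34,10],[-15.8,34,0],[-15.8,34,0],[-15.8,34,0],[-15.8,34,0],[-15.8,34,0],[-15.8,34,0],[-15.8,34,0],[-15.8,34,0]],"rot":[[0,0,0],[0,0,7],[0,0,7],[0,0,7],[0,0,7],[0,0,7],[0,0,7],[0,0,7],[0,0,7],[0,0,7]],"grip":[62,62,62,62,62,62,62,62,62,62]}'
python3 -m jog '{"delta_pos":[[-15.8,34,0],[-15.8,34,0],[-15.8,34,-5],[-15.8,34,-10],[-15.8,34,-10],[0,5,-38],[0,0,-38],[0,0,-38],[0,0,-38],[0,0,-30]],"rot":[[0,0,7],[0,0,3.5],[0,0,0],[0,0,0],[0,0,0],[0,0,0],[0,0,0],[0,0,0],[0,0,0],[0,0,0]],"grip":[62,62,62,62,62,62,62,62,62,62]}'
python3 - <<'E'
from h import *
C=vision.capture("scene");T=vision.capture("top")
a=C["frame"][280:440,400:560];b=T["frame"][240:340,150:250]
cv2.imwrite("pics/f.png",np.hstack([cv2.resize(a,(400,400)),cv2.resize(b,(400,400))])[:,:,::-1])
E
```

```text
time_s: 9.47
tcp_pos: [0.4919, 0.1477, 0.3418]
ee_rot: [[0.947, -0.321, -0.002], [-0.321, -0.947, -0.001], [-0.002, 0.001, -1.0]]
wrist_force: [-0.5, 0.2, -0.1]
gripper_width: 0.618
time_s: 10.3
tcp_pos: [0.4124, 0.3196, 0.1322]
ee_rot: [[0.989, -0.149, -0.004], [-0.149, -0.989, -0.004], [-0.003, 0.004, -1.0]]
wrist_force: [0.6, -0.0, -1.0]
gripper_width: 0.617
```

View pics/f.png

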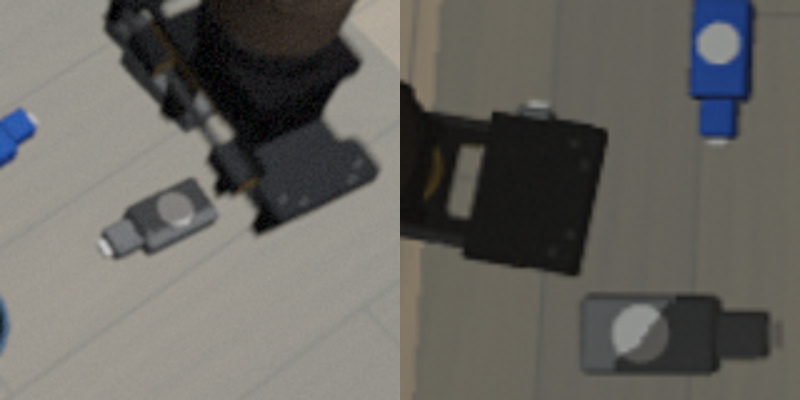

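The roller is undisturbed and in line with the tool. I descend and grip.

```bash
python3 -m jog '{"delta_pos":[[2,2,-35],[0,0,-35],[0,0,-22],[0,0,-10],[0,0,0],[0,0,0],[0,0,0],[0,0,0],[0,0,0]],"rot":[[0,0,0],[0,0,0],[0,0,0],[0,0,0],[0,0,0],[0,0,0],[0,0,0],[0,0,0],[0,0,0]],"grip":[62,62,62,62,62,0,0,0,0]}'
```

```text
time_s: 11.15
tcp_pos: [0.4167, 0.3238, 0.0365]
ee_rot: [[0.989, -0.148, 0.002], [-0.148, -0.989, 0.003], [0.002, -0.003, -1.0]]
wrist_force: [-1.0, -0.5, 4.1]
gripper_width: 0.409
```

```bash
python3 -m jog '{"delta_pos":[[0,0,0],[0,0,0]],"rot":[[0,0,0],[0,0,0]],"grip":[0,0]}'
```

```text
time_s: 11.32
tcp_pos: [0.4167, 0.3238, 0.0365]
ee_rot: [[0.989, -0.148, 0.002], [-0.148, -0.989, 0.002], [0.002, -0.002, -1.0]]
wrist_force: [-1.0, -0.7, 6.6]
gripper_width: 0.41
```

```bash
python3 -m jog '{"delta_pos":[[0,0,15],[0,0,35],[0,0,40],[5,-10,38],[15.3,-33,30],[15.3,-33,5],[15.3,-33,0],[15.3,-33,0],[15.3,-33,0],[15.3,-33,0]],"rot":[[0,0,0],[0,0,0],[0,0,0],[0,0,2],[0,0,2],[0,0,2],[0,0,2],[0,0,2],[0,0,2],[0,0,2]],"grip":[0,0,0,0,0,0,0,0,0,0]}'
python3 -m jog '{"delta_pos":[[15.3,-33,0],[15.3,-33,0],[15.3,-33,0],[10,-24,0],[0,0,0],[0,0,0]],"rot":[[0,0,2],[0,0,0],[0,0,0],[0,0,0],[0,0,0],[0,0,0]],"grip":[0,0,0,0,0,0]}'
```

```text
time_s: 12.15
tcp_pos: [0.5113, 0.1172, 0.1949]
ee_rot: [[0.995, 0.097, 0.001], [0.097, -0.995, 0.001], [0.001, -0.001, -1.0]]
wrist_force: [0.1, 1.2, -1.1]
gripper_width: 0.408
time_s: 12.65
tcp_pos: [0.567, -0.0056, 0.1941]
ee_rot: [[0.992, 0.127, -0.0], [0.127, -0.992, 0.0], [-0.0, -0.0, -1.0]]
wrist_force: [-0.6, 0.7, 0.0]
gripper_width: 0.412
```

```bash
python3 - <<'E'
from h import *
C=vision.capture("scene");T=vision.capture("top")
a=C["frame"][120:320,200:400];b=T["frame"][150:290,240:380]
cv2.imwrite("pics/g.png",np.hstack([cv2.resize(a,(500,500),interpolation=2),cv2.resize(b,(300,300)).repeat(1,0) if 0 else cv2.copyMakeBorder(cv2.resize(b,(300,300)),0,200,0,0,0)])[:,:,::-1])
E
```

```text
(no output)
```

View pics/g.png

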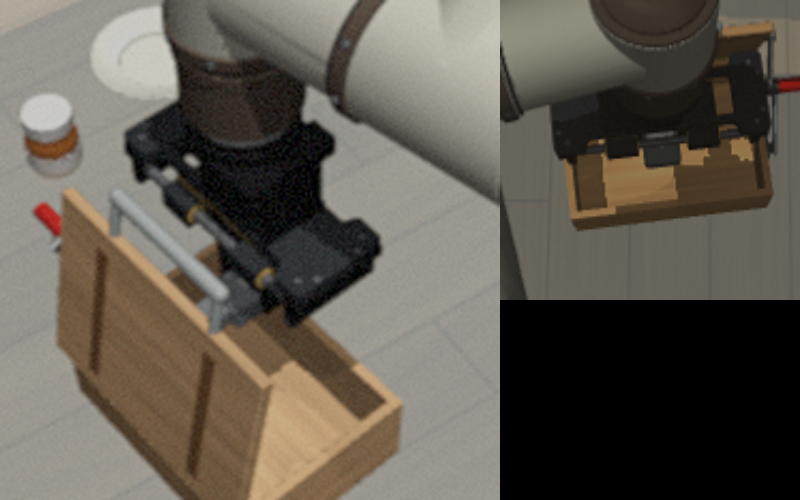

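The roller hangs level in the jaws over the box, with its nose towards the lid and clear of it. I lower it to the box floor.

```bash
python3 -m jog '{"delta_pos":[[0,0,-35],[0,0,-35],[0,0,-35],[0,0,-25],[0,0,-10],[0,0,-6],[0,0,0]],"rot":[[0,0,0],[0,0,0],[0,0,0],[0,0,0],[0,0,0],[0,0,0],[0,0,0]],"grip":[0,0,0,0,0,0,0]}'
python3 -m jog '{"delta_pos":[[0,0,-3],[0,0,0]],"rot":[[0,0,0],[0,0,0]],"grip":[0,0]}'
```

```text
time_s: 13.33
tcp_pos: [0.567, -0.0034, 0.0481]
ee_rot: [[0.991, 0.131, -0.001], [0.131, -0.991, -0.0], [-0.001, 0.0, -1.0]]
wrist_force: [0.5, -0.0, -0.2]
gripper_width: 0.41
time_s: 13.5
tcp_pos: [0.568, -0.0036, 0.0467]
ee_rot: [[0.991, 0.13, 0.003], [0.13, -0.991, 0.001], [0.003, -0.0, -1.0]]
wrist_force: [-0.3, 0.8, -0.3]
gripper_width: 0.41
```

```bash
python3 -m jog '{"delta_pos":[[0,0,-2],[0,0,0],[0,0,0],[0,0,0],[0,0,20],[0,0,35],[0,0,38],[0,0,38],[0,0,38],[0,0,38]],"rot":[[0,0,0],[0,0,0],[0,0,0],[0,0,0],[0,0,0],[0,0,0],[0,0,0],[0,0,0],[0,0,0],[0,0,0]],"grip":[0,60,60,60,60,60,60,60,60,60]}'
python3 -m jog '{"delta_pos":[[0,0,38],[0,0,38],[0,0,18],[0,-31,0],[13.5,-31,0],[13.5,-31,0],[13.5,-31,0],[13.5,-31,0],[13.5,-31,0],[13,0,0]],"rot":[[0,0,0],[0,0,0],[0,0,-7],[0,0,-7],[0,0,-7],[0,0,-7],[0,0,-7],[0,0,-7],[0,0,-7],[0,0,-7]],"grip":[60,60,60,50,50,50,50,50,50,50]}'
python3 -m jog '{"delta_pos":[[0,0,0],[0,0,0],[0,0,0],[0,0,0],[0,0,0],[0,0,0]],"rot":[[0,0,-7],[0,0,-7],[0,0,-7],[0,0,-7],[0,0,-6],[0,0,0]],"grip":[50,50,50,50,50,50]}'
python3 knob.py | grep -v 0.12
python3 - <<'E'
from h import *
C=vision.capture("scene")
a=C["frame"][150:350,180:400]
cv2.imwrite("pics/i.png",cv2.resize(a,(660,600),interpolation=2)[:,:,::-1])
E
```

```text
time_s: 14.33
tcp_pos: [0.5666, -0.0044, 0.2527]
ee_rot: [[0.992, 0.13, 0.001], [0.13, -0.992, 0.0], [0.001, -0.0, -1.0]]
wrist_force: [1.5, -0.0, -0.1]
gripper_width: 0.602
time_s: 15.17
tcp_pos: [0.6474, -0.1953, 0.3439]
ee_rot: [[0.653, -0.757, -0.001], [-0.757, -0.653, -0.001], [0.0, 0.001, -1.0]]
wrist_force: [-0.1, 0.5, 0.1]
gripper_width: 0.504
time_s: 15.67
tcp_pos: [0.6474, -0.1903, 0.3444]
ee_rot: [[0.128, -0.992, -0.0], [-0.992, -0.128, 0.0], [-0.0, 0.0, -1.0]]
wrist_force: [-0.3, -0.5, 0.5]
gripper_width: 0.498
scene
(219.75003051757812, 207.25) (12.727922439575195, 4.949747562408447)
0.11 [215.25 202.75] [ 0.6514 -0.2096  0.11  ] box [ 0.032  -0.2092]
0.11 [224.25 211.75] [ 0.6471 -0.1781  0.11  ] box [ 0.0319 -0.1774]
0.13 [215.25 202.75] [ 0.6564 -0.1928  0.13  ] box [ 0.0392 -0.1931]
0.13 [224.25 211.75] [ 0.6522 -0.1619  0.13  ] box [ 0.0392 -0.162 ]
top
(386.90008544921875, 187.7000274658203) (5.82963228225708, 34.605690002441406)
0.11 [404.0693 185.5539] [ 0.6496 -0.2098  0.11  ] box [ 0.0302 -0.2091]
0.13 [404.0693 185.5539] [ 0.6428 -0.2058  0.13  ] box [ 0.024  -0.2043]
```

View pics/i.png

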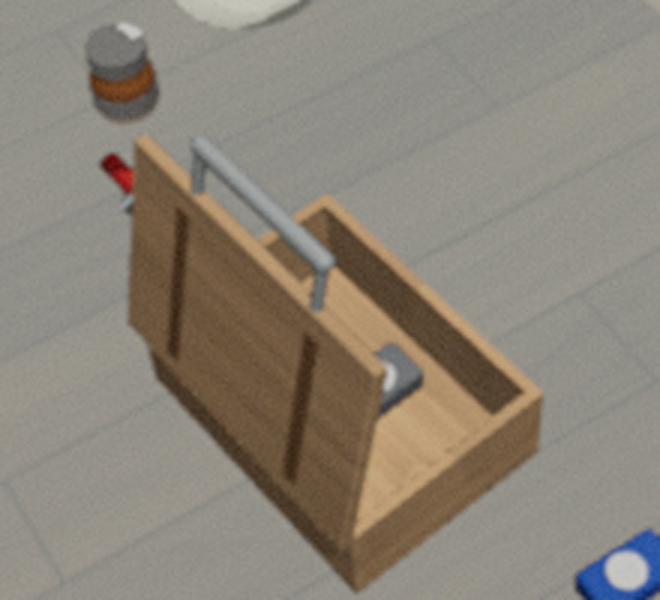

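The roller lies flat inside the box, at about (395,375) in the crop, and the lid is still locked. Next I grip the knob and break the knee.

```bash
python3 -m jog '{"delta_pos":[[1,0,-38],[0,0,-38],[0,0,-38],[0,0,-38],[0,0,-38],[0,0,-25],[0,0,-14],[0,0,0],[0,0,0],[0,0,0]],"rot":[[0,0,0],[0,0,0],[0,0,0],[0,0,0],[0,0,0],[0,0,0],[0,0,0],[0,0,0],[0,0,0],[0,0,0]],"grip":[50,50,50,50,50,50,50,0,0,0]}'
python3 -m jog '{"delta_pos":[[0,0,0],[0,0,0],[0,0,0],[0,0,0]],"rot":[[0,0,0],[0,0,0],[0,0,0],[0,0,0]],"grip":[0,0,0,0]}'
python3 -m jog '{"delta_pos":[[-2.6,-0.3,1.8],[-2.6,-0.3,1.8],[-4.2,-0.6,2.6],[-3.1,-0.4,1.6],[-3.1,-0.4,1.5],[-4.2,-0.5,1.8],[-4.2,-0.6,1.6],[0,0,0]],"rot":[[0,0,0],[0,0,0],[0,0,0],[0,0,0],[0,0,0],[0,0,0],[0,0,0],[0,0,0]],"grip":[0,0,0,0,0,0,0,0]}'
```

```text
time_s: 16.65
tcp_pos: [0.6497, -0.1904, 0.1171]
ee_rot: [[0.131, -0.991, 0.003], [-0.991, -0.131, -0.001], [0.001, -0.003, -1.0]]
wrist_force: [0.9, -0.1, 1.9]
gripper_width: 0.351
time_s: 16.98
tcp_pos: [0.6474, -0.1906, 0.117]
ee_rot: [[0.13, -0.992, -0.002], [-0.992, -0.13, -0.001], [0.0, 0.002, -1.0]]
wrist_force: [-4.9, -0.5, 4.7]
gripper_width: 0.171
time_s: 17.65
tcp_pos: [0.6266, -0.1934, 0.1302]
ee_rot: [[0.13, -0.991, 0.007], [-0.991, -0.13, -0.001], [0.002, -0.007, -1.0]]
wrist_force: [4.4, -1.6, 1.3]
gripper_width: 0.173
```

```bash
python3 -m jog '{"delta_pos":[[-3.5,-0.5,1.3],[0,0,0],[0,0,0],[0,0,0],[0,0,0],[0,0,20],[0,0,38],[0,0,38],[0,0,38],[0,0,38]],"rot":[[0,0,0],[0,0,0],[0,0,0],[0,0,0],[0,0,0],[0,0,0],[0,0,0],[0,0,0],[0,0,0],[0,0,0]],"grip":[0,0,40,40,40,40,40,40,40,40]}'
python3 -m jog '{"delta_pos":[[0,0,38],[0,0,10],[0,0,0]],"rot":[[0,0,0],[0,0,0],[0,0,0]],"grip":[40,40,40]}'
python3 knob.py
python3 - <<'E'
from h import *
C=vision.capture("scene")
a=C["frame"][150:350,180:400]
cv2.imwrite("pics/j.png",cv2.resize(a,(660,600),interpolation=2)[:,:,::-1])
E
```

```text
time_s: 18.48
tcp_pos: [0.6191, -0.1935, 0.3019]
ee_rot: [[0.13, -0.992, -0.005], [-0.992, -0.13, 0.001], [-0.002, 0.005, -1.0]]
wrist_force: [0.6, 0.0, -0.3]
gripper_width: 0.398
time_s: 18.73
tcp_pos: [0.6211, -0.1939, 0.3533]
ee_rot: [[0.13, -0.992, 0.005], [-0.992, -0.13, -0.001], [0.002, -0.005, -1.0]]
wrist_force: [0.1, -1.4, 0.4]
gripper_width: 0.403
scene
(226.25003051757812, 195.75001525878906) (7.071067810058594, 4.949747085571289)
0.11 [223.75 193.25] [ 0.6248 -0.2228  0.11  ] box [ 0.004  -0.2187]
0.11 [228.75 198.25] [ 0.6226 -0.2049  0.11  ] box [ 0.0041 -0.2007]
0.12 [223.75 193.25] [ 0.6277 -0.2142  0.12  ] box [ 0.0079 -0.2106]
0.12 [228.75 198.25] [ 0.6255 -0.1965  0.12  ] box [ 0.008  -0.1927]
0.13 [223.75 193.25] [ 0.6305 -0.2056  0.13  ] box [ 0.0118 -0.2025]
0.13 [228.75 198.25] [ 0.6283 -0.1881  0.13  ] box [ 0.012  -0.1848]
top
(389.4267883300781, 195.84146118164062) (6.184165954589844, 35.11723327636719)
0.11 [406.878  193.9024] [ 0.6296 -0.2156  0.11  ] box [ 0.0096 -0.2122]
0.11 [371.9756 197.7805] [ 0.6192 -0.1351  0.11  ] box [ 0.01   -0.1311]
0.12 [406.878  193.9024] [ 0.6264 -0.2135  0.12  ] box [ 0.0067 -0.2098]
0.12 [371.9756 197.7805] [ 0.6162 -0.1339  0.12  ] box [ 0.0071 -0.1295]
0.13 [406.878  193.9024] [ 0.6232 -0.2115  0.13  ] box [ 0.0038 -0.2073]
0.13 [371.9756 197.7805] [ 0.6131 -0.1327  0.13  ] box [ 0.0042 -0.1279]
```

View pics/j.png

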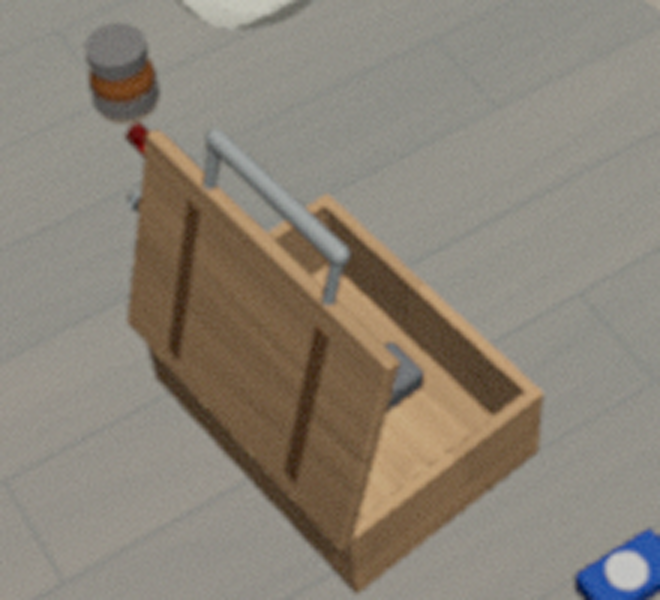

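The lid still stands, with the knee broken to about 2.18 (knob at box x ≈ 7 mm) and the roller still in the box. Next I grip the handle at lid angle ≈ 1.30.

```bash
python3 -m jog '{"delta_pos":[[0.5,32,0],[0.5,32,0],[0.5,32,0],[0.5,32,0],[0.5,32,0],[0,32,0],[0,0,-25],[0,0,-25],[0,0,-17],[0,0,-10]],"rot":[[0,0,0],[0,0,0],[0,0,0],[0,0,0],[0,0,0],[0,0,0],[0,0,0],[0,0,0],[0,0,0],[0,0,0]],"grip":[36,36,36,36,36,36,36,36,36,36]}'
python3 -m jog '{"delta_pos":[[0,0,0],[0,0,0],[0,0,0],[0,0,0],[0,0,0],[0,0,0]],"rot":[[0,0,0],[0,0,0],[0,0,0],[0,0,0],[0,0,0],[0,0,0]],"grip":[36,0,0,0,0,0]}'
```

```text
time_s: 19.72
tcp_pos: [0.6211, -0.0016, 0.2671]
ee_rot: [[0.13, -0.991, -0.01], [-0.992, -0.13, -0.001], [-0.0, 0.01, -1.0]]
wrist_force: [-0.0, 0.6, -1.3]
gripper_width: 0.364
time_s: 20.22
tcp_pos: [0.6237, -0.0019, 0.2736]
ee_rot: [[0.13, -0.992, 0.002], [-0.992, -0.13, 0.0], [0.0, -0.002, -1.0]]
wrist_force: [-1.8, 0.1, 2.4]
gripper_width: 0.126
```

```bash
python3 -m jog '{"delta_pos":[[-9.3,-1.2,-2.9],[-9.3,-1.2,-2.9],[-8.8,-1.2,-4.2],[-8.8,-1.2,-4.2],[-8.8,-1.2,-4.2],[-8.8,-1.2,-4.2],[-7.8,-1,-5.9],[-7.8,-1,-5.9],[-7.8,-1,-5.9],[-7.8,-1,-5.9]],"rot":[[0,0,0],[0,0,0],[0,0,0],[0,0,0],[0,0,0],[0,0,0],[0,0,0],[0,0,0],[0,0,0],[0,0,0]],"grip":[0,0,0,0,0,0,0,0,0,0]}'
python3 -m jog '{"delta_pos":[[-6.5,-0.9,-7.3],[-6.5,-0.9,-7.3],[-6.5,-0.9,-7.3],[-6.5,-0.9,-7.3],[-4.9,-0.6,-8.5],[-4.9,-0.6,-8.5],[-4.9,-0.6,-8.5],[-4.9,-0.6,-8.5],[0,0,0]],"rot":[[0,0,0],[0,0,0],[0,0,0],[0,0,0],[0,0,0],[0,0,0],[0,0,0],[0,0,0],[0,0,0]],"grip":[0,0,0,0,0,0,0,0,0]}'
```

```text
time_s: 21.05
tcp_pos: [0.5398, -0.0128, 0.2273]
ee_rot: [[0.13, -0.991, 0.006], [-0.992, -0.13, 0.001], [-0.0, -0.006, -1.0]]
wrist_force: [3.7, -0.6, -1.5]
gripper_width: 0.129
time_s: 21.8
tcp_pos: [0.493, -0.0189, 0.1614]
ee_rot: [[0.13, -0.992, 0.001], [-0.992, -0.13, 0.0], [-0.0, -0.001, -1.0]]
wrist_force: [3.9, 0.6, -2.9]
gripper_width: 0.126
```

```bash
python3 -m jog '{"delta_pos":[[-3.1,-0.4,-9.3],[-3.1,-0.4,-9.3],[-3.1,-0.4,-9.3],[-3.1,-0.4,-9.3],[-0.8,-0.1,-6.5],[-0.8,-0.1,-6.5],[-0.8,-0.1,-6],[-0.8,-0.1,-5],[-0.8,-0.1,-4],[-0.8,-0.1,-4]],"rot":[[0,0,0],[0,0,0],[0,0,0],[0,0,0],[0,0,0],[0,0,0],[0,0,0],[0,0,0],[0,0,0],[0,0,0]],"grip":[0,0,0,0,0,0,0,0,0,0]}'
python3 -m jog '{"delta_pos":[[0,0,-3],[0,0,-2],[0,0,-2],[0,0,0],[0,0,0]],"rot":[[0,0,0],[0,0,0],[0,0,0],[0,0,0],[0,0,0]],"grip":[0,0,0,0,0]}'
```

```text
time_s: 22.63
tcp_pos: [0.4762, -0.0211, 0.0935]
ee_rot: [[0.13, -0.992, 0.001], [-0.992, -0.13, -0.0], [0.0, -0.001, -1.0]]
wrist_force: [1.2, -0.1, 0.6]
gripper_width: 0.124
time_s: 23.05
tcp_pos: [0.4758, -0.0212, 0.0867]
ee_rot: [[0.13, -0.992, -0.0], [-0.992, -0.13, -0.0], [0.0, 0.0, -1.0]]
wrist_force: [1.2, -0.6, -0.5]
gripper_width: 0.127
```

```bash
python3 -m jog '{"delta_pos":[[0,0,-1.5],[0,0,-1.5],[0,0,0],[0,0,0]],"rot":[[0,0,0],[0,0,0],[0,0,0],[0,0,0]],"grip":[0,0,0,0]}'
```

```text
time_s: 23.38
tcp_pos: [0.4757, -0.0212, 0.0836]
ee_rot: [[0.13, -0.992, -0.0], [-0.992, -0.13, -0.0], [0.0, 0.0, -1.0]]
wrist_force: [0.7, -0.7, -0.9]
gripper_width: 0.122
```

```bash
python3 -m jog '{"delta_pos":[[0,0,-1.5],[0,0,-1.5],[0,0,0],[0,0,0]],"rot":[[0,0,0],[0,0,0],[0,0,0],[0,0,0]],"grip":[0,0,0,0]}'
```

```text
time_s: 23.72
tcp_pos: [0.4757, -0.0212, 0.0824]
ee_rot: [[0.131, -0.991, -0.0], [-0.991, -0.131, -0.001], [0.001, 0.0, -1.0]]
wrist_force: [-3.4, 0.6, 14.0]
gripper_width: 0.122
```

Contact: 14 N upward, so the lid is seated. I release, withdraw and check.

```bash
python3 -m jog '{"delta_pos":[[0,0,1],[0,0,0],[0,0,0],[0,0,0],[0,0,15],[0,0,30],[0,0,38],[-15,25,30],[-15,30,20],[-15,35,0]],"rot":[[0,0,0],[0,0,0],[0,0,0],[0,0,0],[0,0,0],[0,0,0],[0,0,0],[0,0,0],[0,0,0],[0,0,0]],"grip":[0,32,32,32,32,32,32,32,32,32]}'
python3 -m jog '{"delta_pos":[[-10,38,0],[-5,38,0],[0,38,0],[0,38,0],[0,38,0],[0,38,0],[0,38,0],[0,0,0]],"rot":[[0,0,0],[0,0,0],[0,0,0],[0,0,0],[0,0,0],[0,0,0],[0,0,0],[0,0,0]],"grip":[32,32,32,32,32,32,32,32]}'
python3 - <<'E'
from h import *
S=vision.capture("scene");T=vision.capture("top")
for n,c in(("scene",S),("top",T)):
    p=cv2.imread(f"pics/{n}0.png")[:,:,::-1].astype(int);d=np.abs(c["frame"].astype(int)-p).max(2);
    bx=(slice(170,350),slice(215,370)) if n=="scene" else (slice(165,275),slice(255,420))
    print(n,"box-region px changed >40:",(d[bx]>40).sum(),"of",d[bx].size)
a=cv2.resize(S["frame"],(480,360));b=cv2.resize(T["frame"][130:330,150:530],(684,360))[:,360-40:]
cv2.imwrite("pics/k.png",np.hstack([cv2.resize(S["frame"][100:400,190:520],(430,391)),cv2.resize(T["frame"][150:330,250:420],(369,391))])[:,:,::-1])
E
python3 knob.py | grep -v 0.1
```

```text
time_s: 24.55
tcp_pos: [0.4324, 0.0698, 0.2188]
ee_rot: [[0.128, -0.992, 0.008], [-0.992, -0.128, 0.003], [-0.002, -0.008, -1.0]]
wrist_force: [0.6, 1.8, 0.1]
gripper_width: 0.319
time_s: 25.22
tcp_pos: [0.416, 0.3405, 0.2136]
ee_rot: [[0.134, -0.991, 0.001], [-0.991, -0.134, 0.001], [-0.001, -0.001, -1.0]]
wrist_force: [0.6, -0.0, 0.8]
gripper_width: 0.323
scene box-region px changed >40: 0 of 27900
top box-region px changed >40: 0 of 18150
scene
top
(393.6562194824219, 242.30128479003906) (6.314696311950684, 34.98897933959961)
```

View pics/k.png

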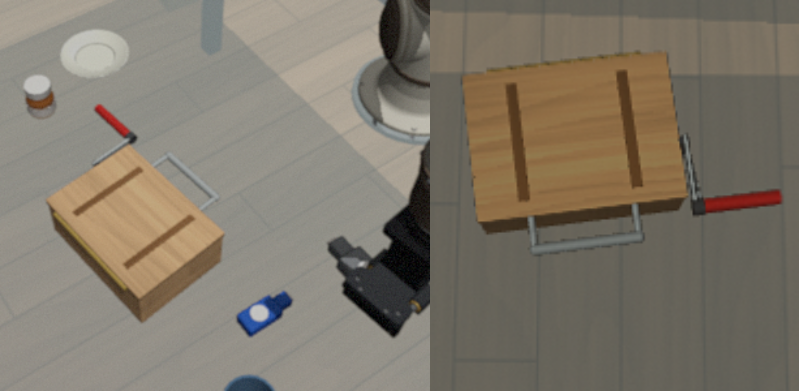

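The lid is shut and the box region matches the first picture in both views, with no pixels changed above threshold. The bystanders are in place and the robot is clear.

```bash
python3 -c "
from station import finish_job
print(finish_job())"
```

```text
the job is handed in; nothing more can be done
None
```

The job is done and handed in at about 25 s of robot time, with the small grey roller shut inside the box.

- **Raise and lock:** I raised the lid by its handle to about 1.32 rad. I then pushed the red knob past straight until the force rose to about 25 N at the stop. After I let go, the knob measured at the computed stop position (box x ≈ 30 mm) and the lid stood on its own.
- **Roller:** I picked up the small grey roller and set it flat on the box floor. The gripper settled about 5 mm higher than commanded at pick-up, with 4–7 N upward on the wrist. I never found out why, but the grip held.
- **Break and lower:** I broke the knee to about 2.18 rad, and the lid stayed up. I then lowered it by the handle at a controlled speed until it seated with 14 N of contact.

**Last checks:**
- After I withdrew, the box, lid and stay matched the starting pictures in both views, with no changed pixels above the threshold, so the lid is fully shut.
- The saucer and ink jar looked unmoved. I judged this by eye and did not measure them. The pencil cup was mostly outside the last crop, and the arm never came near it.
- The roller was last seen inside the box before the lid closed.
- No check failed. The knob was not re-measured in the scene view at the end; the top view put it back within about half a pixel of its starting place.

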